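# Check-pull of a tube spring balance on the load-cell bed

### The arm

A 7-joint arm with a two-finger parallel gripper is mounted at the origin on a cart in front of the work surface, level with it; the furniture and walls round the work are solid. World frame = base frame: x ahead of the robot, y to its left, z up, the work surface at z = 0. Lengths are in m, angles in rad, forces in N, time in s.
With the tool pointing down it reaches from about 0.425 to 0.925 m from the base axis. Payload 6.8 kg.
Tool frame: the origin (TCP) lies midway between the tips of the shut fingers; the grasp point (between the pads) lies 19 mm behind it; x points along the fingers, z is the direction in which the jaws open and shut, and the axes are right-handed (so a half turn about x gives the same grasp; the last joint's range is limited). The gripper opens to 85 mm and grips with 20 to 120 N. Pads are 22 mm wide; open, the fingers measure 114 mm over their backs; the gripper's body (76 mm by 85 mm) begins 54 mm behind the grasp point. The pads swing forward as they close: fully open they stand 13 mm farther back than shut.
Start: joints at [1.088, 0.477, 0.022, 1.555, -0.011, 1.109, -0.083], TCP at [0.247, -0.628, 0.231] pointing down, gripper open.
Joint ranges: [-2.96, 2.96], [-0.34, 2.1], [-1.41, 1.46], [0.24, 2.44], [-1.37, 4.51], [0.17, 1.92], [-2.96, 2.96]. Speed limits (rad/s): [2.39, 2.39, 3.14, 3.14, 3.14, 3.14, 3.14].

### API

Orientations are given as a rotation vector (axis times angle).
In Python, from bench import move_ptp, move_l, goto_joints, gripper_to, wait, solve_ik, state, snapshot, camera_info, PlanningError, sign_off, trace, landmark_of gives the robot as it stands. Calls block until the motion is done:
- move_ptp(position, orientation): joint-space move of the TCP to a pose.
- move_l(position, speed=0.15, rotation=None, stop_force=None): straight line of the TCP; rotation=None keeps the orientation; speed is the mean speed in m/s. With stop_force (N) it stops when the force on the tool has changed by that much, and returns True; else False.
- goto_joints(angles): joint-space move.
- gripper_to(opening): finger opening in m; the grip force is fixed at half the most; returns when the fingers have stopped.
- wait(seconds).
- solve_ik(position, orientation): joint angles nearest the present ones, or None.
- state(): the state.
- snapshot(name): name is "scene" or "top"; returns the picture (480x640x3 uint8, red, green, blue); there is no depth.
- camera_info(name): a dict with "K" (3x3 intrinsics, pixels), "world_from_camera" (4x4, takes a point from camera to world coordinates). Camera axes: x right, y down, z forward; pixel columns grow to the right and rows downward; lengths in m; the calibration is good to about 2 mm. A picture is of the moment at which its call begins. camera_info takes no time and is no camera call.
A pose or a line that the arm cannot do raises PlanningError and nothing moves.
- sign_off(): hands the job in, once; it reports no verdict.
Trained networks look in the newest picture that a camera, given by its name, has taken for a name from the list of things; names that differ only in an ending like _2 or _b are one class to them, and where a whole thing is asked for, a point or a joint stands for the part that bears it (a point fixed in the world has none). Each returns a list of dicts, best first, with "conf" (0 to 1); they miss things now and then, are a little off and sometimes report something else, mostly with a low value. They report only what shows in the picture. A call takes as long as a camera call.
- trace(label, camera): "mask" (480x640 bool, what is visible of it) and "at" ([column, row] in pixels, amid what is visible of it).
- landmark_of(label, camera): "at" ([column, row] in pixels: a listed point, or the origin of a listed thing).
The state is a dict: "time_s": time; "q": joint angles; "dq": joint speeds; "effort": joint torques, N m; "tcp_pos": TCP position; "tcp_rot": TCP orientation; "force": force on the tool from outside, world axes, zero at the start; "wrist_torque": the same for the moment, N m; "grip_width": finger opening in m.
Only numpy, scipy, OpenCV 4.12 (cv2) and the standard library are available. Lean on these libraries where they do the work, as an engineer would, in place of code of your own. Each camera call takes 0.05 s, during which the arm holds its last target. There are 200 camera calls.

### The job

Check the tube spring balance against the reference load cell: pick it up and lower its blue backplate over the two locating pins of the grey load-cell bed, with the pull knob at the end away from the readout, until the plate lies flush on the carriage; do not drop it on. Then take the knurled knob and draw the rod out against its spring until the red ring has just come clear of the tube's mouth, and finish while holding it there steadily, the plate still flush on its pins and the other things on the bench left alone.

Things in the scene. Friction and masses are not known exactly. Their poses are not given: they have to be found in the camera images.
- balance: Tube spring balance on a blue backplate 170 (x) x 90 (y) x 8 mm, 0.7 to 0.95 kg, lying upright on the worktop. Origin: centre of the plate's underside, z up; white tube 28 mm dia along x (31 mm at its black ends), axis at z 36 mm, x -75 to +74; the rod comes out at -x. Seated, its origin is over the bed's at 34 mm height, axes parallel; the other way round the holes do not meet the pins.
- block (a point): where to grip the balance: centre of its grey clamp block, 40 mm above the plate's underside over balance's origin; block 36 x 36 mm with flat sides parallel to x and y, from the plate's top up to 54 mm (nothing on the balance is higher)
- hole0 (a point): centre of the backplate's round 13 mm through hole at its underside, at x -65, y +32 mm of the balance; goes over pin0
- hole1 (a point): centre of the backplate's slot, 18 (x) x 13 (y) mm, at its underside, at x +50, y -32 mm of the balance; goes over pin1
- mouth (a point): centre of the tube's mouth on the tube axis, where the rod comes out
- knob (a point): middle of the pull knob on the rod's end, on the tube axis, 40 mm in front of the mouth while the rod is in: knurled waist 18 mm dia, 28 mm long, between two 24 mm flanges, a small wire eye (12 mm) in front. It moves along the balance's -x as the rod comes out. Grip the waist from its sides
- rod (a joint): how far the rod is drawn out, m: 0 fully in, end stop at 0.072. A spring draws it back: 2 N at 0, 10 N at 0.050 (160 N/m). White 13 mm rod with thin black rings every 10 mm; in place of the one at 50 mm is the red mark ring, 4 mm wide, which shows at the mouth from 0.046 and is just wholly clear at 0.050.
- bed: Grey load-cell bed, fixed to the worktop. Origin: on the worktop under the middle of the carriage; x along its length. Base 130 mm wide (y), x -105 to +165 mm; readout at x +102 to +158, 72 mm high; bright metal carriage 184 (x) x 100 (y) mm, its top 34 mm above the worktop, with two upright pins. The seated balance's knob reaches out beyond the -x end.
- pin0 (a point): foot, on the carriage top, of the pin at x -65, y +32 mm of the bed: steel, upright, 10 mm dia, 20 mm tall, the upper 8 mm tapering to a bullet nose
- pin1 (a point): foot, on the carriage top, of a like pin at x +50, y -32 mm of the bed
- beaker: glass beaker upside down, 61 x 56 x 69 mm, bystander
- petri: glass petri dish, 95 x 16 mm, bystander
- tape: roll of tape, 72 x 18 mm, bystander
- marker: white marker with blue cap, 139 x 16 mm, bystander
- flask: glass conical flask, 64 x 114 mm, bystander

How it is judged:
By the outcome, as a careful person would: the job done as asked, in the order asked, and still so for the second after the job is handed in, while the arm keeps its last pose, push and grip.
It also fails if it takes over 54 s, if anything falls off the work surface, if the arm or the gripper's body presses on something with over 40 N, if the wrist force passes 120 N, or if a joint passes its speed limit or range.

## Working session

There is one attempt and no reset: what is moved stays moved. The work goes in short steps, each a Python script; the robot and the scene stay as the last script left them, time stands still between calls to the robot, and variables do not carry over. Pictures are saved under pics/ and viewed, on a budget of 10 in all, crops included, one or two more only if the job needs it, and the job is handed in when it is done.

```bash
mkdir -p pics; ls; cat > h.py <<'E'
import numpy as np, cv2
from bench import *
def ray(cam,px):
    c=camera_info(cam);K=np.array(c["K"]);T=np.array(c["world_from_camera"])
    d=T[:3,:3]@np.linalg.solve(K,[px[0],px[1],1.]);return T[:3,3],d
def at_z(cam,px,z):
    o,d=ray(cam,px);return o+d*(z-o[2])/d[2]
def proj(cam,p):
    c=camera_info(cam);K=np.array(c["K"]);T=np.linalg.inv(np.array(c["world_from_camera"]))
    q=K@(T[:3,:3]@np.array(p)+T[:3,3]);return q[:2]/q[2]
def save(cam,name):
    im=snapshot(cam);cv2.imwrite(f"pics/{name}.png",im[:,:,::-1]);return im
E
python3 - <<'E'
from h import *
a=save("scene","s0");b=save("top","t0")
Z=dict(block=.054,hole0=.008,hole1=.008,mouth=.036,knob=.036,balance=0,bed=0,pin0=.034,pin1=.034,beaker=.0,petri=0,tape=0,marker=0,flask=0)
Z.update(block=.04,hole0=0,hole1=0)
for cam in("top","scene"):
    print(cam,np.round(camera_info(cam)["world_from_camera"],3).tolist())
    for l,z in Z.items():
        for d in landmark_of(l,cam)[:2]:
            print(l,round(d["conf"],2),np.round(d["at"],1),np.round(at_z(cam,d["at"],z),4))
print(state())
E
```

```text
pics
top [[0.029, -0.996, 0.087, 0.408], [-0.999, -0.028, 0.02, 0.049], [-0.018, -0.088, -0.996, 1.314], [0.0, 0.0, 0.0, 1.0]]
block 0.56 [400.1 248.1] [ 0.4966 -0.1301  0.04  ]
hole0 0.94 [396.2 229.1] [ 0.5425 -0.1262  0.    ]
hole0 0.75 [406.8 278. ] [ 0.4322 -0.1519  0.    ]
hole1 0.94 [396.2 229.1] [ 0.5425 -0.1262  0.    ]
hole1 0.75 [406.8 278. ] [ 0.4322 -0.1519  0.    ]
knob 0.46 [434.3 287.7] [ 0.412  -0.2068  0.036 ]
balance 0.74 [398.8 249.5] [ 0.4962 -0.1328  0.    ]
bed 0.88 [271.7 235.2] [0.5207 0.1571 0.    ]
pin0 0.81 [300.1 246.6] [0.4942 0.0904 0.034 ]
pin0 0.56 [242.7 224.4] [0.5402 0.2199 0.034 ]
pin1 0.81 [300.1 246.6] [0.4942 0.0904 0.034 ]
pin1 0.56 [242.7 224.4] [0.5402 0.2199 0.034 ]
beaker 0.67 [384.8 164.4] [ 0.6914 -0.0977  0.    ]
beaker 0.29 [408.7 277.3] [ 0.4339 -0.1561  0.    ]
petri 0.74 [320.5 163.5] [0.6897 0.0503 0.    ]
tape 0.68 [168.8 306.1] [0.353 0.385 0.   ]
marker 0.66 [400.8 247.5] [ 0.5008 -0.1373  0.    ]
marker 0.61 [249.6 315. ] [0.3385 0.2008 0.    ]
flask 0.71 [237.5 142.8] [0.7335 0.244  0.    ]
flask 0.68 [407. 278.] [ 0.4322 -0.1
[... 1253 characters left out ...]
32 0.242 0.   ]
{'time_s': 1.5, 'q': array([ 1.08788402,  0.47703387,  0.02241877,  1.55539966, -0.01149241,
        1.10929832, -0.08306814]), 'dq': array([ 2.56269084e-04, -1.04772413e-03, -1.42396236e-05, -5.79429816e-04,
        8.58520701e-04, -1.40238547e-03, -1.80692029e-05]), 'effort': array([-9.08877155e-04, -5.96325231e+01,  1.60624087e+00, -2.81541699e+01,
        1.25148013e-02,  1.68454950e-03,  3.35316440e-05]), 'tcp_pos': array([ 0.24711515, -0.62815666,  0.23128569]), 'tcp_rot': array([ 0.92882838,  1.3635334 , -0.92882394]), 'force': array([-0.06429254,  0.17740585, -0.47909347]), 'wrist_torque': array([0.00693759, 0.00521795, 0.02667249]), 'grip_width': 0.08554615760376157}
```

```bash
python3 - <<'E'
import cv2
t=cv2.imread("pics/t0.png")[120:340,140:470];cv2.imwrite("pics/t0c.png",cv2.resize(t,None,fx=2.4,fy=2.4,interpolation=cv2.INTER_CUBIC))
s=cv2.imread("pics/s0.png")[180:330,170:430];cv2.imwrite("pics/s0c.png",cv2.resize(s,None,fx=3,fy=3,interpolation=cv2.INTER_CUBIC))
E
```

```text
(no output)
```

View pics/t0c.png

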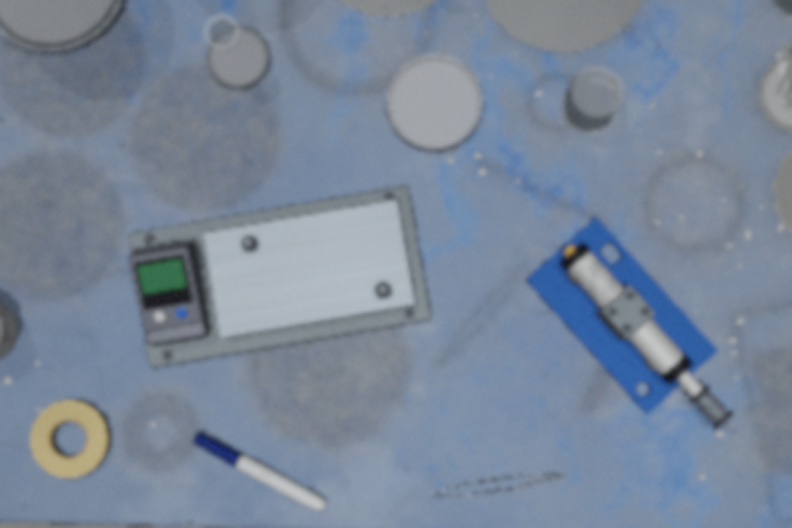

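View pics/s0c.png

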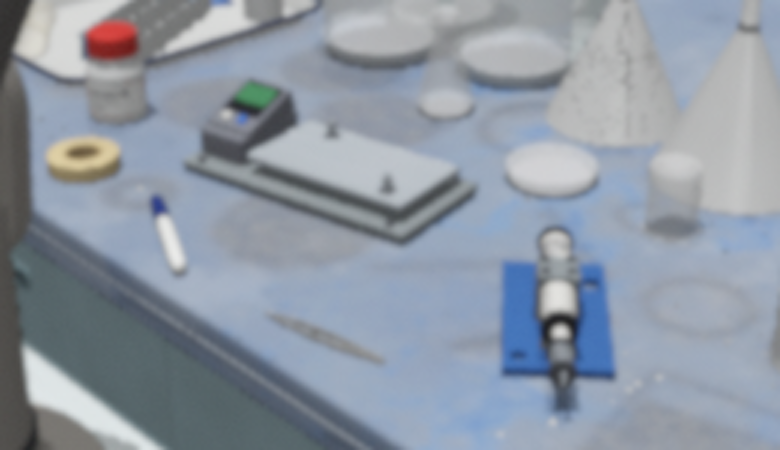

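The top view (2.4x crop) shows the bed on the left, its readout at about (170,290) and its pins at about (250,243) and (383,290). The balance is on the right with its knob at the lower right (710,405). The scene view agrees. The network points are several pixels off, so I'll fit the plate, carriage and pins by segmentation.

```bash
cat > fit.py <<'E'
from h import *
from scipy.optimize import minimize
def big(m,near=None):
    n,l,s,c=cv2.connectedComponentsWithStats(m.astype(np.uint8));return l==1+np.argmax(s[1:,4])
def hull(m):
    p=cv2.findContours(m.astype(np.uint8),cv2.RETR_EXTERNAL,cv2.CHAIN_APPROX_NONE)[0]
    return cv2.convexHull(np.vstack(p))
S=4
def ras(h): # h float pixel pts -> supersampled mask
    im=np.zeros((480*S,640*S),np.uint8);cv2.fillConvexPoly(im,np.round(((h.reshape(-1,2)+.5)*S-.5)*16).astype(np.int32),1,shift=4);return im
def fitbox(masks,box,x0):
    """box: (xmin,xmax,ymin,ymax,z0,z1) body frame hull; masks {cam:mask}"""
    tg={}
    for c,m in masks.items():
        h=hull(m);im=np.zeros(m.shape,np.uint8);cv2.fillConvexPoly(im,h,1)
        tg[c]=cv2.resize(im,None,fx=S,fy=S,interpolation=cv2.INTER_NEAREST)
    def cost(v):
        ca,sa=np.cos(v[2]),np.sin(v[2]);e=0
        pts=[[v[0]+ca*x-sa*y,v[1]+sa*x+ca*y,z] for x in box[:2] for y in box[2:4] for z in box[4:]]
        for c,t in tg.items():
            h=cv2.convexHull(np.array([proj(c,p) for p in pts],np.float32));r=ras(h)
            e+=1-(r&t).sum()/(r|t).sum()
        return e
    r=minimize(cost,x0,method="Nelder-Mead",options=dict(initial_simplex=[np.array(x0)+d for d in ([0,0,0],[.01,0,0],[0,.01,0],[0,0,.1])],xatol=1e-4,fatol=1e-4))
    return r.x,r.fun
def blue(im):
    hsv=cv2.cvtColor(im,cv2.COLOR_RGB2HSV);m=(hsv[...,1]>165)&(hsv[...,0]>100)&(hsv[...,0]<125)&(hsv[...,2]>60)
    return big(m)
E
python3 - <<'E'
from fit import *
ims={c:cv2.imread(f"pics/{n}.png")[:,:,::-1].copy() for c,n in(("top","t0"),("scene","s0"))}
M={c:blue(i) for c,i in ims.items()}
for c in M: print(c,M[c].sum(),ims[c][225 if c=="top" else 262,(270 if c=="top" else 345)])
for cs in(["top"],["scene"],["top","scene"]):
    print(cs,fitbox({c:M[c] for c in cs},(-.085,.085,-.045,.045,0,.008),[.497,-.13,.73]))
# carriage
C={}
for c,seed in(("top",(275,232)),("scene",(285,236))):
    im=ims[c];hsv=cv2.cvtColor(im,cv2.COLOR_RGB2HSV)
    print(c,"seed",im[seed[1],seed[0]])
    ff=np.zeros((482,642),np.uint8);cv2.floodFill(im.copy(),ff,seed,0,(22,)*3,(22,)*3,4|cv2.FLOODFILL_FIXED_RANGE|cv2.FLOODFILL_MASK_ONLY|(1<<8))
    C[c]=ff[1:-1,1:-1]>0;print(C[c].sum())
    h=hull(C[c]);f=np.zeros((480,640),np.uint8);cv2.fillConvexPoly(f,h,1);f=cv2.erode(f,np.ones((5,5)))>0
    g=im.mean(2);bg=np.median(g[f]);w=np.where(f,np.clip(bg-g-25,0,None),0)
    n,l,s,ce=cv2.connectedComponentsWithStats((w>0).astype(np.uint8))
    for k in range(1,n):
        if s[k,4]>4:
            ys,xs=np.nonzero(l==k);p=[np.average(xs,weights=w[ys,xs]),np.average(ys,weights=w[ys,xs])]
            print("pin",s[k],np.round(p,2),np.round(at_z(c,p,.046),4))
    out=im.copy();out[C[c]]=(255,0,0);cv2.imwrite(f"pics/c_{c}.png",out[:,:,::-1])
for cs in(["top"],["scene"],["top","scene"]):
    print(cs,fitbox({c:C[c] for c in cs},(-.092,.092,-.05,.05,.034,.034),[.52,.157,1.74]))
E
```

```text
top 897 [173 183 192]
scene 71 [157 169 188]
['top'] (array([ 0.49118624, -0.12750535,  0.79333157]), np.float64(0.599295572756686))
['scene'] (array([ 0.497, -0.13 ,  0.73 ]), np.float64(1.0))
['top', 'scene'] (array([ 0.49118624, -0.12750535,  0.79333157]), np.float64(1.599295572756686))
top seed [175 185 193]
3393
pin [240 218   8   8  52] [243.96 221.3 ] [0.5459 0.2158 0.046 ]
pin [296 237   8   8  51] [299.35 240.62] [0.5065 0.092  0.046 ]
scene seed [189 195 201]
866
pin [278 224   5   3  11] [280.11 224.49] [0.5345 0.2011 0.046 ]
pin [296 238   6   7  26] [298.8  241.71] [0.4992 0.0816 0.046 ]Traceback (most recent call last):
  File "<stdin>", line 23, in <module>
  File "fit.py", line 24, in fitbox
    r=minimize(cost,x0,method="Nelder-Mead",options=dict(initial_simplex=[np.array(x0)+d for d in ([0,0,0],[.01,0,0],[0,.01,0],[0,0,.1])],xatol=1e-4,fatol=1e-4))
    res = _minimize_neldermead(fun, x0, args, callback, bounds=bounds,
                               **options)
    fxr = func(xr)
    fx = function(np.copy(x), *(wrapper_args + args))
  File "fit.py", line 21, in cost
    h=cv2.convexHull(np.array([proj(c,p) for p in pts],np.float32));r=ras(h)
                               ~~~~^^^^^
  File "h.py", line 9, in proj
    c=camera_info(cam);K=np.array(c["K"]);T=np.linalg.inv(np.array(c["world_from_camera"]))
ValueError: time passes only in moves, steps and waits
```

```bash
sed -i 's/^def ray/import functools\ncamera_info=functools.lru_cache(None)(camera_info)\ndef ray/' h.py
python3 - <<'E'
s=open('fit.py').read();i=s.index("def blue")
s=s[:i]+'''def blue(im):
    b=cv2.GaussianBlur(im,(3,3),0).astype(int);sat=(b[...,2]-b[...,0])/np.maximum(b[...,2],1)
    return big((sat>.55)&(b[...,2]>70))
'''
open('fit.py','w').write(s)
E
python3 - <<'E'
from fit import *
ims={c:cv2.imread(f"pics/{n}.png")[:,:,::-1].copy() for c,n in(("top","t0"),("scene","s0"))}
print(ims["scene"][295,365],ims["top"][235,380],ims["scene"][310,330])
M={c:blue(i) for c,i in ims.items()}
for c in M: print(c,M[c].sum(),cv2.boundingRect(M[c].astype(np.uint8)))
for cs in(["top"],["scene"],["top","scene"]):
    print(cs,fitbox({c:M[c] for c in cs},(-.085,.085,-.045,.045,0,.008),[.497,-.13,.76]))
C={}
for c,seed,th in(("top",(275,232),16),("scene",(285,236),30)):
    im=ims[c]
    ff=np.zeros((482,642),np.uint8);cv2.floodFill(im.copy(),ff,seed,0,(th,)*3,(th,)*3,4|cv2.FLOODFILL_FIXED_RANGE|cv2.FLOODFILL_MASK_ONLY|(1<<8))
    C[c]=cv2.morphologyEx(ff[1:-1,1:-1],cv2.MORPH_OPEN,np.ones((3,3)))>0;print(C[c].sum(),cv2.boundingRect(C[c].astype(np.uint8)))
for cs in(["top"],["scene"]):
    print(cs,fitbox({c:C[c] for c in cs},(-.092,.092,-.05,.05,.034,.034),[.52,.157,1.87]))
o=[]
for c,(a,b,w,h) in(("top",(200,160,260,140)),("scene",(240,200,180,120))):
    im=ims[c].copy()
    for m in(M[c],C[c]): cv2.drawContours(im,[hull(m)],-1,(255,0,0),1)
    o.append(cv2.resize(im[b:b+h,a:a+w],(780,int(780*h/w)))[:420])
cv2.imwrite("pics/f0.png",cv2.resize(np.vstack(o),(560,600))[:,:,::-1])
E
```

```text
[ 69 117 184] [123 125 126] [150 171 198]
top 1006 (361, 225, 60, 66)
scene 358 (338, 269, 14, 35)
['top'] (array([ 0.4810071 , -0.11963217,  0.78626417]), np.float64(0.5649407769572243))
['scene'] (array([ 0.4874713 , -0.11269407,  0.7466663 ]), np.float64(0.7035162252553557))
['top', 'scene'] (array([ 0.47741008, -0.11404322,  0.73588832]), np.float64(1.2732968337507944))
3295 (226, 205, 85, 54)
929 (255, 219, 67, 29)
['top'] (array([0.52609784, 0.16255756, 1.76419468]), np.float64(0.05015463224418448))
['scene'] (array([0.52921033, 0.16385464, 1.78025304]), np.float64(0.09123810635689689))
```

View pics/f0.png

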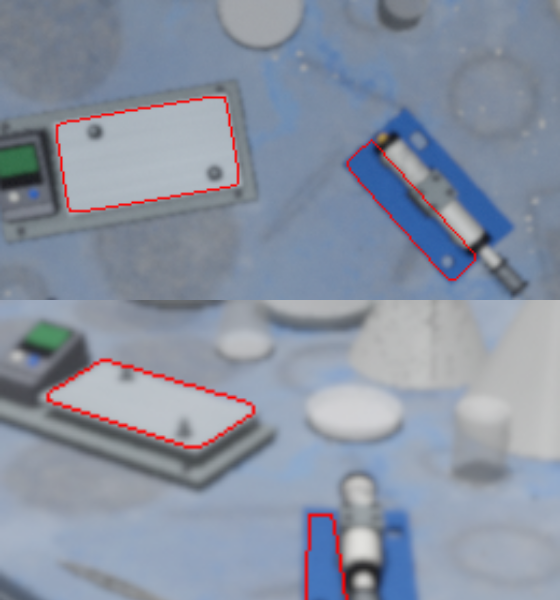

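The carriage contour fits well. The tube splits the plate's blue into two parts, so I'll merge them.

```bash
python3 - <<'E'
s=open('fit.py').read();i=s.index("def blue")
s=s[:i]+'''def blue(im,roi,th=.5):
    b=im.astype(int);sat=(b[...,2]-b[...,0])/np.maximum(b[...,2],1);m=(sat>th)&(b[...,2]>70)
    r=np.zeros(m.shape,bool);a,c,w,h=roi;r[c:c+h,a:a+w]=1;m=(m&r).astype(np.uint8)
    n,l,s,_=cv2.connectedComponentsWithStats(m);return np.isin(l,[k for k in range(1,n) if s[k,4]>100])
PL=(-.085,.085,-.045,.045,0,.008)
def overlay(im,cam,v,z0,box=PL):
    ca,sa=np.cos(v[2]),np.sin(v[2])
    for z in(z0,z0+.008):
        p=[proj(cam,[v[0]+ca*x-sa*y,v[1]+sa*x+ca*y,z]) for x,y in((box[0],box[2]),(box[1],box[2]),(box[1],box[3]),(box[0],box[3]))]
        cv2.polylines(im,[np.round(np.array(p)*16).astype(np.int32)],True,(255,0,0),1,cv2.LINE_AA,4)
'''
open('fit.py','w').write(s)
E
python3 - <<'E'
from fit import *
ims={c:cv2.imread(f"pics/{n}.png")[:,:,::-1].copy() for c,n in(("top","t0"),("scene","s0"))}
M={c:blue(i,(340,200,110,100) if c=="top" else (320,250,70,70)) for c,i in ims.items()}
for c in M: print(c,M[c].sum(),cv2.boundingRect(M[c].astype(np.uint8)))
for cs in(["top"],["scene"],["top","scene"]):
    v,f=fitbox({c:M[c] for c in cs},PL,[.497,-.13,.76]);print(cs,v,f)
o=[]
for c,(a,b,w,h) in(("top",(340,200,120,100)),("scene",(310,240,90,75))):
    im=cv2.resize(ims[c],None,fx=1,fy=1); cv2.drawContours(im,[hull(M[c])],-1,(255,255,0),1)
    overlay(im,c,v,0)
    o.append(cv2.resize(im[b:b+h,a:a+w],(400,333)))
cv2.imwrite("pics/f1.png",np.hstack(o)[:,:,::-1])
# ik checks
from scipy.spatial.transform import Rotation as R
def ori(yaw): # tool x down, z jaws along yaw
    z=np.array([np.cos(yaw),np.sin(yaw),0]);x=np.array([0,0,-1.]);return R.from_matrix(np.c_[x,np.cross(z,x),z]).as_rotvec()
for k in(-1,1):
    for p,y in((([.494,-.13,.12]),v[2]),(([.526,.162,.15]),1.765),([.55,.04,.06],1.765)):
        q=solve_ik(p,ori(y+k*np.pi/2));print(k,None if q is None else np.round(q,2))
E
```

```text
top 1792 (360, 211, 78, 81)
scene 749 (338, 268, 36, 37)
['top'] [ 0.49315083 -0.13075532  0.7532621 ] 0.0228267730965811
['scene'] [ 0.49729546 -0.12950141  0.73560148] 0.09149859129734805
['top', 'scene'] [ 0.49348667 -0.13087318  0.75059301] 0.1257151650773365
-1 [ 0.41  0.37 -0.33  2.03  0.17  0.77 -0.85]
-1 [ 0.29  0.53 -0.91  1.89  0.5   0.97 -0.66]
-1 [ 0.25  0.56 -0.55  1.96  0.43  0.74 -0.37]
1 [ 1.03  0.65 -1.18  1.99  0.73  1.01  1.81]
1 [ 0.45  0.67 -1.18  1.88  0.7   1.09  2.32]
1 [-1.    0.99  1.26  2.04 -1.12  1.08 -2.12]
```

View pics/f1.png

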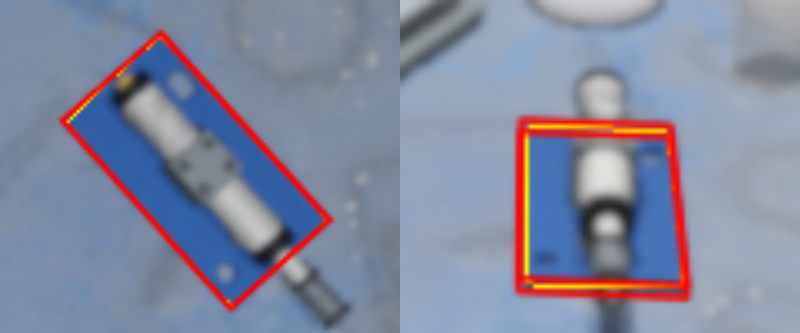

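```bash
cat >> h.py <<'E'
from scipy.spatial.transform import Rotation as R
def ori(yaw): # yaw = balance/bed yaw; jaws along its -y
    yaw=yaw-np.pi/2
    z=np.array([np.cos(yaw),np.sin(yaw),0]);x=np.array([0,0,-1.]);return R.from_matrix(np.c_[x,np.cross(z,x),z]).as_rotvec()
def st(t=""):
    s=state();print(t,"t",round(s["time_s"],2),"p",np.round(s["tcp_pos"],4),"F",np.round(s["force"],1),"w",round(s["grip_width"],4))
BED=(.5257,.1622,1.768)
def loc(v,x,y): return np.array([v[0]+np.cos(v[2])*x-np.sin(v[2])*y,v[1]+np.sin(v[2])*x+np.cos(v[2])*y])
E
python3 - <<'E'
from fit import *
v=(.4934,-.1308,.753)
st("0");move_ptp([v[0],v[1],.11],ori(v[2]));st("above")
print(move_l([v[0],v[1],.018],speed=.12,stop_force=8));st("down")
gripper_to(.03);st("grip")
p=state()["tcp_pos"]
move_l([p[0],p[1],p[2]+.09],speed=.12);st("lift")
move_l([BED[0],BED[1],p[2]+.10],speed=.2,rotation=ori(BED[2]));wait(.2);st("over")
print("rot",R.from_rotvec(state()["tcp_rot"]).as_matrix().round(3).tolist())
t=save("top","t1");s=save("scene","s1")
E
```

```text
0 t 1.5 p [ 0.2471 -0.6282  0.2313] F [-0.1  0.2 -0.5] w 0.0855
above t 3.54 p [ 0.4935 -0.1322  0.1101] F [-1.2 -0.3 -0.5] w 0.0856
False
down t 4.46 p [ 0.4939 -0.1309  0.0185] F [-0.1 -0.2 -0.4] w 0.0855
grip t 4.97 p [ 0.4936 -0.1307  0.0185] F [-2.   0.9  4.9] w 0.0355
lift t 5.88 p [ 0.4927 -0.1306  0.1076] F [-0.7  0.3 -7.5] w 0.0356
over t 7.71 p [0.5258 0.1613 0.1185] F [ 0.4 -0.4 -7.5] w 0.0353
rot [[-0.0, -0.194, 0.981], [-0.0, 0.981, 0.194], [-1.0, -0.0, -0.0]]
```

```bash
python3 - <<'E'
from fit import *
t=cv2.imread("pics/t1.png")[:,:,::-1].copy();s=cv2.imread("pics/s1.png")[:,:,::-1].copy()
b=(-.085,.085,-.045,.045,.100,.108);o=[]
for c,im,roi in(("top",t,(210,180,120,100)),("scene",s,(230,130,130,120))):
    m=blue(im,roi,.45);print(c,m.sum());v,f=fitbox({c:m},b,BED);print(v,f)
    overlay(im,c,(.5258,.1613,1.766),.1);a=roi;o.append(cv2.resize(im[a[1]:a[1]+a[3],a[0]:a[0]+a[2]],(400,360)))
cv2.imwrite("pics/f2.png",np.hstack(o)[:,:,::-1])
E
```

```text
top 334
[0.52731824 0.16026521 1.76475793] 0.508923636493305
scene 486
[0.52825474 0.16436451 1.77861335] 0.23305785123966938
```

View pics/f2.png

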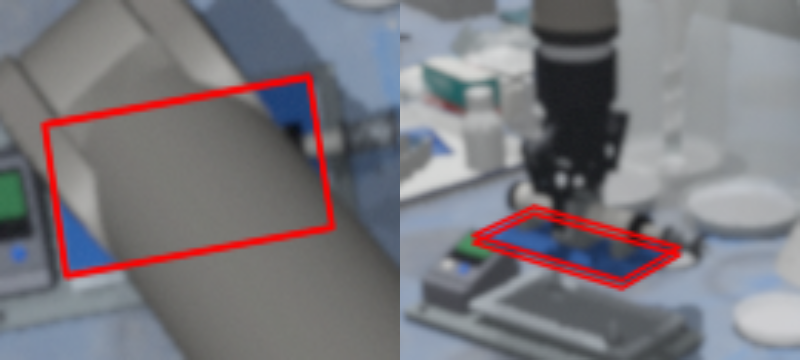

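Held plate lies where the TCP predicts in both views (drawn outline matches the blue edges), knob to the right, away from the readout. Lowering with force watch.

```bash
python3 - <<'E'
from h import *
move_l([BED[0],BED[1],.079],speed=.08);st("pre")
r=move_l([BED[0],BED[1],.0505],speed=.025,stop_force=5);st(f"low {r}")
print(R.from_rotvec(state()["tcp_rot"]).as_matrix().round(4).tolist(),state()["wrist_torque"].round(2))
E
```

```text
pre t 8.45 p [0.5256 0.1624 0.0787] F [-0.4  0.4 -7.3] w 0.0355
low True t 9.43 p [0.5255 0.1624 0.0526] F [-0.1 -0.4  5.3] w 0.0358
[[-0.0005, -0.196, 0.9806], [-0.0001, 0.9806, 0.196], [-1.0, 0.0, -0.0005]] [-0.04 -0.05 -0.03]
```

```bash
python3 - <<'E'
from fit import *
gripper_to(.085);st("open")
move_l([BED[0],BED[1],.15],speed=.15);
move_l([.56,-.12,.16],speed=.25);wait(.2);st("away")
t=save("top","t2");s=save("scene","s2")
o=[]
for c,im,roi in(("top",t,(200,180,160,100)),("scene",s,(240,185,120,90))):
    m=blue(im,roi,.45);v,f=fitbox({c:m},(-.085,.085,-.045,.045,.034,.042),BED);print(c,m.sum(),v,f)
    for n in("knob","mouth"): print(n,[(round(d["conf"],2),np.round(at_z(c,d["at"],.07),4)) for d in landmark_of(n,c)[:1]])
    a=roi;im=im.copy();k=proj(c,[*loc(BED,-.115,0),.07]);cv2.circle(im,tuple(int(round(x)) for x in k),1,(255,0,0),-1)
    overlay(im,c,BED,.034)
    o.append(cv2.resize(im[a[1]:a[1]+a[3],a[0]:a[0]+a[2]],(400,300)))
cv2.imwrite("pics/f3.png",np.hstack(o)[:,:,::-1])
E
```

```text
open t 9.97 p [0.5237 0.1616 0.0509] F [ 0.4  0.1 -0.1] w 0.0846
away t 12.27 p [ 0.5601 -0.1187  0.1601] F [-0.8  0.6  1.3] w 0.0848
top 1816 [0.52652096 0.16091492 1.769458  ] 0.03672781358453148
knob [(0.78, array([0.5553, 0.0519, 0.07  ]))]
mouth [(0.71, array([0.5387, 0.0861, 0.07  ]))]
scene 473 [0.53166534 0.16625869 1.74221624] 0.2763200518302559
knob [(0.64, array([0.5605, 0.0552, 0.07  ]))]
mouth [(0.89, array([0.5646, 0.0958, 0.07  ]))]
```

View pics/f3.png

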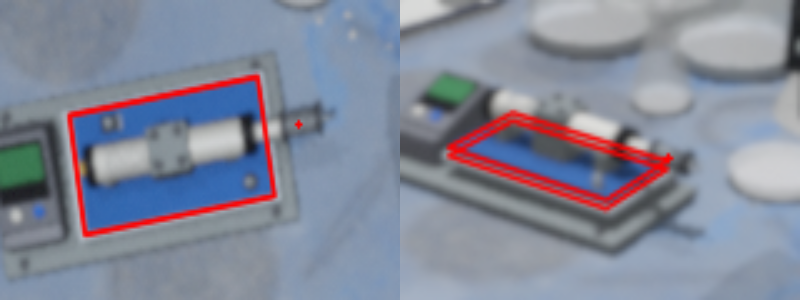

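The plate sits inside the drawn outline on its pins, and both pins show through the holes. The knob looks about 4 mm farther out than my dot, so I'll rectify the view to place it.

```bash
cat >> h.py <<'E'
def rect(im,cam,v,x0,x1,y0,y1,z,s=5000):
    W,H=int((x1-x0)*s),int((y1-y0)*s);c=[(x0,y1),(x1,y1),(x1,y0),(x0,y0)]
    src=np.float32([proj(cam,[*loc(v,x,y),z]) for x,y in c]);dst=np.float32([(0,0),(W,0),(W,H),(0,H)])
    return cv2.warpPerspective(im,cv2.getPerspectiveTransform(src,dst),(W,H),flags=cv2.INTER_CUBIC)
E
python3 - <<'E'
from h import *
v=(.5261,.1615,1.769)
o=[]
for c,f in(("top","t2"),("scene","s2")):
    r=rect(cv2.imread(f"pics/{f}.png"),c,v,-.16,0,-.03,.03,.07)
    for i in range(0,160,10): cv2.line(r,(i*5,0),(i*5,10 if i%50 else 25),(0,0,255),1)
    cv2.line(r,(0,150),(60,150),(0,0,255),1);o.append(r)
cv2.imwrite("pics/f4.png",np.vstack(o))
E
```

```text
(no output)
```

View pics/f4.png

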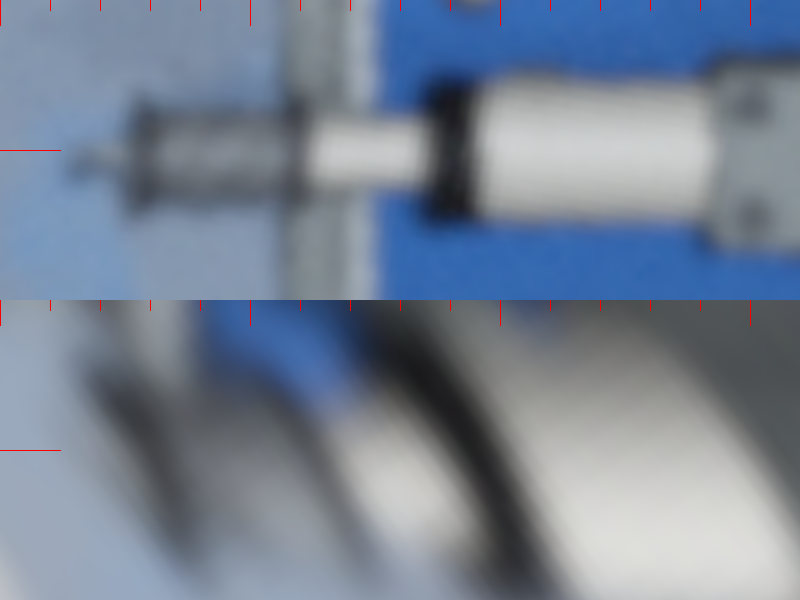

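```bash
python3 - <<'E'
from h import *
v=(.5261,.1615,1.769);k=loc(v,-.1162,-.0008)
move_l([*k,.13],speed=.2,rotation=ori(v[2]));
print(move_l([*k,.049],speed=.1,stop_force=6));wait(.2);st("down")
gripper_to(.012);wait(.3);st("grip")
d=np.array([-np.cos(v[2]),-np.sin(v[2])]);s=state();p=s["tcp_pos"];F0=s["force"]
np.save("p0.npy",np.r_[p,F0])
n=np.array([-d[1],d[0]])
for a in(.015,.03,.045):
    move_l([*(p[:2]+d*a),p[2]],speed=.05);wait(.15);s=state();q=s["tcp_pos"]-p;f=s["force"]-F0
    print(a,"x",round(q[:2]@d,4),"lat",round(q[:2]@n,4),"dz",round(q[2],4),"Fx",round(f[:2]@d,2),"Flat",round(f[:2]@n,2),"Fz",round(f[2],2));
st()
t=save("top","t3");s=save("scene","s3")
o=[rect(i[:,:,::-1],c,v,-.2,-.04,-.03,.03,.07) for c,i in(("top",t),("scene",s))]
o=np.vstack(o);
for i in range(0,160,10): cv2.line(o,(i*5,0),(i*5,10 if i%50 else 25),(0,0,255),1)
cv2.imwrite("pics/f5.png",o)
E
```

```text
False
down t 14.72 p [0.5502 0.0477 0.0496] F [-0.2  0.   0.1] w 0.0852
grip t 15.67 p [0.5493 0.0477 0.0491] F [-3.2 -0.3  5. ] w 0.0161
0.015 x 0.0146 lat 0.0001 dz 0.0 Fx -3.43 Flat 1.3 Fz -1.16
0.03 x 0.0287 lat 0.0002 dz 0.0 Fx -5.31 Flat 1.7 Fz -1.96
0.045 x 0.0427 lat 0.0002 dz 0.0 Fx -8.96 Flat 2.48 Fz -2.08
 t 17.47 p [0.5579 0.0058 0.0491] F [-2.5  9.   2.9] w 0.016
```

View pics/f5.png

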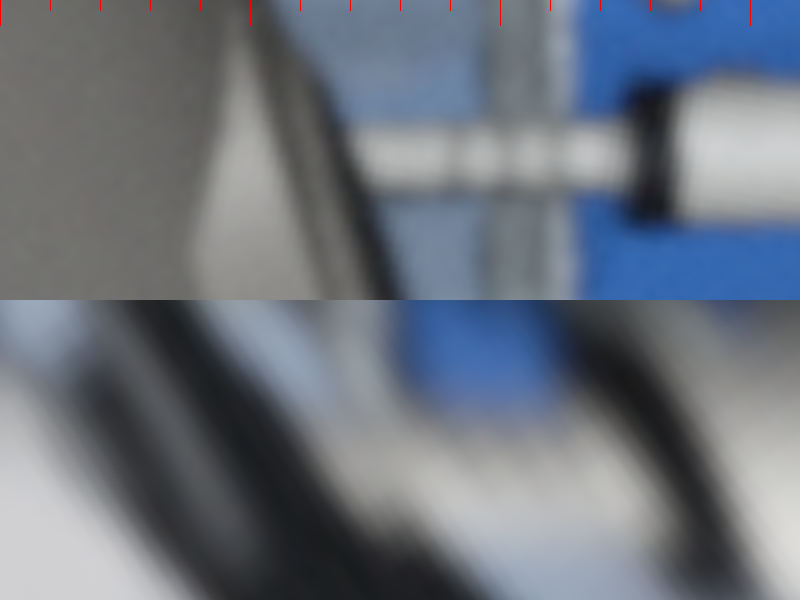

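The rings in the rectified top view show dark bands at px 460, 510 and about 560, with the mouth at 625. That puts the rod at about 43 mm, agreeing with the TCP travel (42.7 mm) and the force (9 N). Final stretch next.

```bash
cat > fin.py <<'E'
from h import *
v=(.5261,.1615,1.769);a=np.load("p0.npy");p,F0=a[:3],a[3:]
d=np.array([-np.cos(v[2]),-np.sin(v[2])])
def rep(c):
    s=state();q=s["tcp_pos"]-p;f=s["force"]-F0
    print(round(c,4),"x",round(q[:2]@d,4),"dz",round(q[2],4),"Fx",round(f[:2]@d,2),"t",s["time_s"]);return q[:2]@d
c=.0538
for i in range(3):
    move_l([*(p[:2]+d*c),p[2]],speed=.03);wait(.5);x=rep(c)
    if abs(x-.0515)<.0004: break
    c+=.0515-x
wait(.5);rep(c);st()
t=save("top","t4");s=save("scene","s4")
r=rect(t[:,:,::-1],"top",v,-.2,-.04,-.03,.03,.07)
for i in range(0,160,10): cv2.line(r,(i*5,0),(i*5,10 if i%50 else 25),(0,0,255),1)
k=cv2.resize(s[190:270,250:370,::-1],(800,300*800*0+533))[:300]
k=cv2.resize(s[200:245,290:370,::-1],(530,300),interpolation=cv2.INTER_CUBIC);k=cv2.copyMakeBorder(k,0,0,0,270,0)
cv2.imwrite("pics/f6.png",np.vstack([r,k]))
E
python3 fin.py
```

```text
0.0538 x 0.0508 dz -0.0001 Fx -9.49 t 18.5083
0.0545 x 0.0514 dz -0.0001 Fx -9.7 t 19.2583
0.0545 x 0.0514 dz -0.0001 Fx -10.01 t 19.7583
 t 19.76 p [ 0.5597 -0.0027  0.0491] F [-3.7  9.9  2.6] w 0.0162
```

View pics/f6.png

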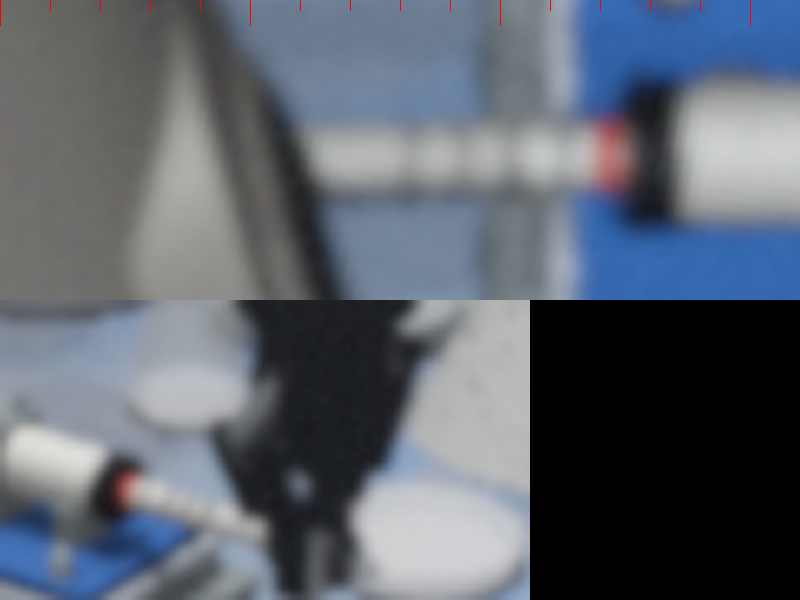

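The red ring (px 597–625) is just clear of the black mouth (about 630), with a thin light gap between them. The plate edge is where it was, and both force and travel agree. Handing in.

```bash
python3 - <<'E'
from h import *
st();sign_off()
E
```

```text
t 19.86 p [ 0.5597 -0.0027  0.049 ] F [-2.9  9.8  2.2] w 0.0163
the job is handed in; nothing more can be done
```

I seated the balance on the bed's pins with the knob away from the readout. Then I gripped the knob and drew the rod out until the red ring was just clear, and handed the job in at 19.9 s with it held there.

- **Seating:** I lowered it slowly and stopped on a force change. It stopped at the height for a flush plate, within 0.1 mm, with no snag on the way down. Afterwards the top view showed both pins through the holes.
- **Rod:** The tool had drawn it 51.4 mm (the ring is clear at 50 mm) against about 10 N, where the spring should give 10.2 N. The top picture shows the ring just outside the mouth with a thin light gap. Over the last half second the position did not change.
- **Plate during the pull:** Its edge did not move in the rectified top view, and the tool height stayed within 0.1 mm.

**Disagreements and gaps:**
- The scene-camera fits differed from the top camera by up to about 5 mm, and the network landmarks were several pixels off. I relied on top-camera fits and the contact force instead.
- The gripper read 16 mm on the 18 mm waist, but the travel and spring force show no slip.
- I did not check the bystanders separately at the end. The arm's path stayed away from them.

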